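# Load the pot reader by its ramp and start it

### The arm

A 7-joint arm with a two-finger parallel gripper is mounted at the origin on the work surface. World frame = base frame: x ahead of the robot, y to its left, z up, the work surface at z = 0. Lengths are in mm, angles in rad, forces in N, time in s.
With the tool pointing down it reaches from about 425 to 875 mm from the base axis. Payload 4.7 kg.
Tool frame: the origin (TCP) lies between the finger pads; the fingertips stand 11 mm ahead of it and the grasp point (between the pads) lies 8 mm behind it; z points along the fingers, x is the direction in which the jaws open and shut, and the axes are right-handed (so a half turn about z gives the same grasp; the last joint's range is limited). The gripper opens to 85 mm and grips with 20 to 120 N. Pads are 22 mm wide; open, the fingers measure 114 mm over their backs; the gripper's body (76 mm by 85 mm) begins 54 mm behind the grasp point. The pads swing forward as they close: fully open they stand 13 mm farther back than shut.
Start: joints at [1.176, 0.321, -0.07, 1.45, 0.023, 1.371, -0.057], TCP at [258.363, -596.469, 207.949] pointing down, gripper open.
Joint ranges: [-2.86, 2.86], [-0.3, 2.09], [-1.38, 1.24], [0.06, 2.45], [-1.56, 4.7], [0.09, 2.05], [-2.69, 2.69]. Speed limits (rad/s): [2.57, 2.57, 3.14, 3.14, 3.14, 3.14, 3.14].

### API

Orientations are given as a unit quaternion [x, y, z, w].
In Python, from bench import goto, move_l, set_joints, grip, sleep, inverse_kinematics, read_state, read_camera, calibration, MotionError, job_done gives the robot as it stands. The module is installed in compiled form; this text tells all that it offers. Calls block until the motion is done:
- goto(position, orientation): joint-space move of the TCP to a pose.
- move_l(position, velocity=150, frame=None, stop_force=None): straight line of the TCP; frame=None keeps the orientation; velocity is the mean speed in mm/s. With stop_force (N) it stops when the force on the tool has changed by that much, and returns True; else False.
- set_joints(angles): joint-space move.
- grip(opening, grasp_force=None): finger opening in mm; grasp_force is the grip in N (None keeps the last); returns when the fingers have stopped.
- sleep(seconds).
- inverse_kinematics(position, orientation): joint angles nearest the present ones, or None.
- read_state(): the state.
- read_camera(name): name is "scene" or "top" or "wrist"; returns the picture (400x640x3 uint8, red, green, blue); there is no depth.
- calibration(name): a dict with "fx", "fy", "cx", "cy" (pixels), "rvec" (rotation vector, rad) and "tvec" (3), from world to camera coordinates, as OpenCV has them. Camera axes: x right, y down, z forward; pixel columns grow to the right and rows downward; lengths in mm; the calibration is good to about 2 mm. A picture is of the moment at which its call begins: read the wrist's pose just before it. calibration takes no time and is no camera call; for the wrist camera it gives the pose at the moment of the call.
A pose or a line that the arm cannot do raises MotionError and nothing moves.
- job_done(): hands the job in, once; it reports no verdict.
The state is a dict: "clock": time; "joint_positions": joint angles; "dq": joint speeds; "joint_efforts": joint torques, N m; "position": TCP position; "tcp_rot": TCP orientation; "force": force on the tool from outside, world axes, zero at the start; "moment": the same for the moment, N m; "grip_width": finger opening in mm.
Only numpy, scipy, OpenCV 4.12 (cv2) and the standard library are available. Lean on these libraries where they do the work, as an engineer would, in place of code of your own. Each camera call takes 0.05 s, during which the arm holds its last target. There are 200 camera calls.

### The job

The capped sample pot lies at the foot of the reader's loading ramp. With your fingertips, slowly and steadily push it so that it rolls up the ramp and drops into the seat against the backstop, without lifting it, flicking it or letting it run back down; then press the start key on top of the reader fully down and let go. Leave everything else on the bench undisturbed.

Things in the scene. Friction and masses are not known exactly. Their poses are not given: they have to be found in the camera images.
- reader: Pot reader fixed to the bench, 290 x 130 mm; place and yaw vary. Origin: on the bench under the middle of its footprint; x points up the ramp, z up. In it: a steel slope 102 mm wide rises 10 degrees to +x, from x = -130 mm (12 mm high) to the crest at x = 35 mm (41 mm high). Side guides at y = 51 to 58 mm each side stand 14 mm above the slope. Housing behind: see backstop.
- seat (a point): Place of the pot's centre when seated against the backstop: reader x = 48.5 mm, y = 0, 63 mm above the bench; axes as the reader's. The seat's level floor lies 3 mm below the crest (38 mm above the bench): a pot pushed past the crest drops in and stays, against the backstop or within 2 mm of it.
- backstop (a point): Middle of the top edge of the upright backstop face: reader x = 73.5 mm, y = 0, 80 mm above the bench; axes as the reader's. The face is the front of the white housing, which runs on to x = 143.5 mm with a flat top 80 mm above the bench.
- foot (a point): Middle of the lower edge of the slope: reader x = -130 mm, y = 0, 12 mm above the bench; axes as the reader's. The foot lip, 8 mm thick, stands just below it (x = -138 to -130 mm), its top 20 mm above the bench.
- pot: The capped sample pot to load: smooth cylinder, 50 mm diameter, 90 mm long, white body, grey cap of the same diameter, about 0.15 kg. It lies across the foot of the slope against the foot lip (centre at reader x = -115 mm, 40 mm above the bench). Origin: its centre; y is its axis, parallel to the reader's y; x and z turn as it rolls. Polished: it runs back down unless held from below.
- key (a joint): Travel of the start key: 0 up, 0.006 m fully pressed; sprung, about 5 N to hold it fully down.
- key_top (a point): Centre of the top face of the round start key, 32 mm diameter, pale, standing on top of the reader's housing (98 mm above the bench when up, at reader x = 110 mm, y = -15 mm); pressed straight down. Its axes are those of the reader.
- standing_pot: Bystander: a like pot standing upright beside the ramp, on the reader's +y side, 50 mm diameter, 90 mm tall. Origin: centre of its underside.
- dropper: Bystander: small clear dropper bottle beside the reader on its +y side, 28 mm diameter, 62 mm tall. Origin: centre of its underside.
- dish: Bystander: closed glass culture dish on the reader's -y side, 90 mm diameter, 14 mm tall. Origin: centre of its underside.
- slide_box: Bystander: grey slide box on the reader's -y side, 90 x 35 x 30 mm. Origin: centre of its underside.
- reagent: Bystander: amber reagent jar, 60 mm diameter, 110 mm tall, on the left of the bench. Origin: centre of its underside.
- mug: Bystander: white mug, 70 mm diameter, 80 mm tall, on the right of the bench. Origin: centre of its underside.
Things that resemble listed ones, but are neither listed nor needed, are in the scene too. What is shaped like the pot but purple or yellow is not meant.

How it is judged (in metres and radians):
On the way, in this order (a step that is already met when the one before it is completed fails the run):
1. the pot lies in the seat at the top of the ramp (x of pot in the frame of reader between 0.0445 and 0.0515 m and z of pot in the frame of reader below 0.0665 m and y of pot in the frame of reader between -0.012 and 0.012 m), for 0.3 s.
2. the start key is pressed down (value of joint key above 0.0045 m), for 0.05 s.
At the end, for the whole second after the job is handed in: The pot lies at rest in the seat (its axis within 4 mm of its place against the backstop along the ramp, sunk below the crest, between the guides), the key was pressed at least 4.5 mm after that and is up again (all of step 1 and linear speed of pot below 0.01 m/s and angular speed of pot below 0.3 rad/s and value of joint key below 0.002 m); the robot touches nothing.
It fails at once if the pot moves faster than 0.3 m/s: flicked up the ramp, or let run back down (linear speed of pot above 0.3 m/s).
It fails at once if the pot is lifted off the ramp (10 mm or more) (z of pot in the frame of reader above 0.078 m or (x of pot in the frame of reader below 0 m and z of pot in the frame of reader above 0.071 m) or (x of pot in the frame of reader below -0.05 m and z of pot in the frame of reader above 0.063 m) or (x of pot in the frame of reader below -0.09 m and z of pot in the frame of reader above 0.056 m)).
It fails at once if the pot leaves the ramp over its foot or sides (x of pot in the frame of reader below -0.128 m or y of pot in the frame of reader above 0.02 m or y of pot in the frame of reader below -0.02 m).
It fails at once if the start key is pressed before the pot is in the seat (value of joint key above 0.003 m and x of pot in the frame of reader below 0.04 m).
It fails at once if a bystander is moved by more than 20 mm (distance of any of standing_pot, dropper, dish, slide_box, reagent, mug from where it was at the start of the episode above 0.02 m).
It also fails if it takes over 56 s, if anything falls off the work surface, if the arm or the gripper's body presses on something with over 40 N, if the wrist force passes 120 N, or if a joint passes its speed limit or range.

## Working session

There is one attempt and no reset: what is moved stays moved. The work goes in short steps, each a Python script; the robot and the scene stay as the last script left them, time stands still between calls to the robot, and variables do not carry over. Pictures are saved under pics/ and viewed, about 8 in all and at most 12, crops included, and the job is handed in when it is done.

```bash
mkdir -p pics; python3 - <<'E'
from bench import *
import cv2
for n in("scene","top"):
    cv2.imwrite(f"pics/{n}0.png",read_camera(n)[:,:,::-1])
    print(n,calibration(n))
s=read_state();print(s)
E
```

```text
scene {'fx': 410.3667459272424, 'fy': 410.3667459272424, 'cx': 319.87876307249417, 'cy': 202.63734327806557, 'rvec': array([ 0.95508316,  2.54383415, -0.95515972]), 'tvec': array([ 408.74828928, -187.63477204, 1317.67773612])}
top {'fx': 446.53805363242475, 'fy': 446.53805363242475, 'cx': 322.68484085709673, 'cy': 199.31426234897893, 'rvec': array([ 2.12035557, -2.18135824,  0.10541551]), 'tvec': array([  21.8958319 ,  529.04796482, 1158.38813515])}
{'clock': 0.1, 'joint_positions': array([ 1.1761305 ,  0.3216857 , -0.07008259,  1.45156578,  0.0225931 ,
        1.37081725, -0.05690226]), 'dq': array([-7.12821715e-04, -1.62102940e-03, -2.13240104e-03, -4.31836986e-03,
        2.35519991e-05,  8.21291990e-04, -1.57297975e-04]), 'joint_efforts': array([ 4.98533336e-05, -4.94879794e+01, -3.83878229e-01, -3.15209663e+01,
        1.31280257e-02,  7.54497887e-03,  5.43356873e-05]), 'position': array([ 258.10351628, -595.97946121,  206.9675101 ]), 'tcp_rot': array([ 8.35911709e-01, -5.48863282e-01, -7.29777275e-04, -4.25452617e-04]), 'force': array([-0.61136233, -0.3988785 ,  0.43097808]), 'moment': array([0.02338775, 0.01338548, 0.00970605]), 'grip_width': 85.30099733370554}
```

View pics/scene0.png

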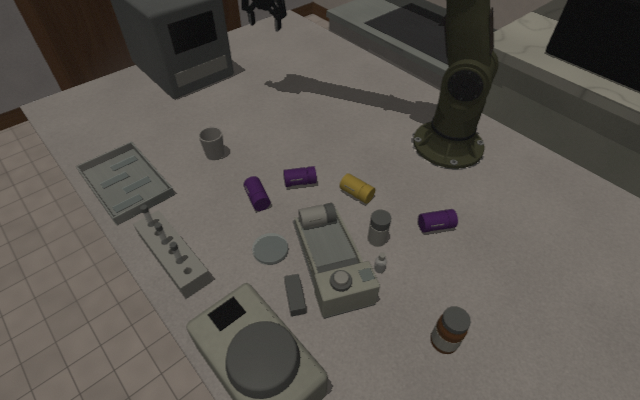

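View pics/top0.png

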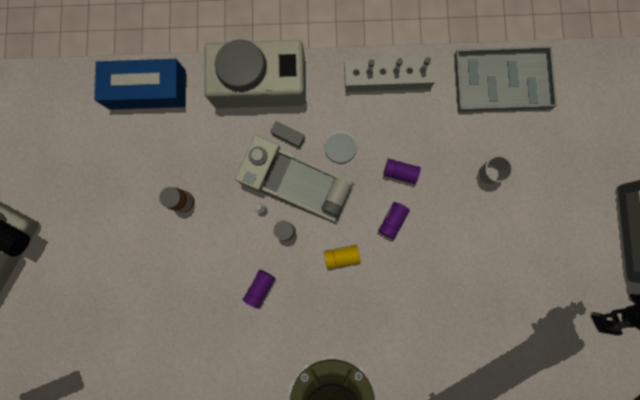

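The scene view shows the white/grey-capped pot at (318,215) at the ramp foot, the key at (341,279), the standing pot at (379,227), the dropper at (381,263), the dish at (270,250) and the slide box at (295,294). In the top view the pot is at (337,197) and the key at (258,155). There are three purple decoys and one yellow, and only the white one on the ramp fits the pot's description. I'll enlarge both views to confirm this and measure.

```bash
python3 - <<'E'
import cv2
a=cv2.imread("pics/top0.png")[125:255,225:365]; cv2.imwrite("pics/topc.png",cv2.resize(a,None,fx=5.5,fy=4.6*5.5/4.6*.83,interpolation=2) if 0 else cv2.resize(a,None,fx=4.5,fy=4.5,interpolation=2))
a=cv2.imread("pics/scene0.png")[190:320,250:400]; cv2.imwrite("pics/scenec.png",cv2.resize(a,None,fx=4.5,fy=4.5,interpolation=2))
E
```

```text
(no output)
```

View pics/topc.png

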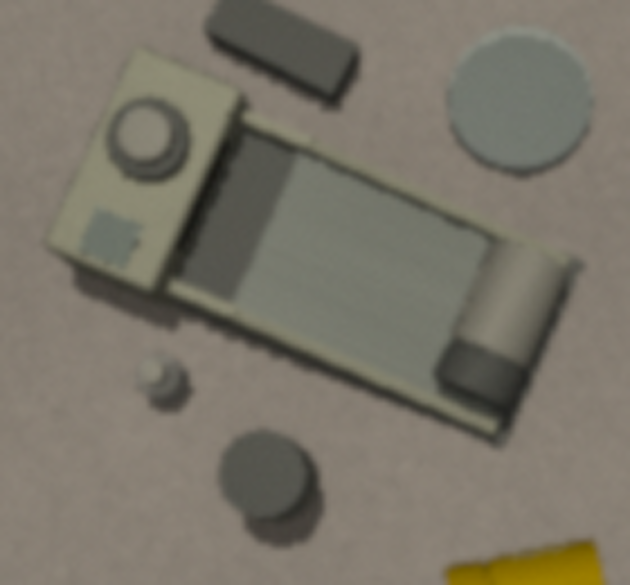

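View pics/scenec.png

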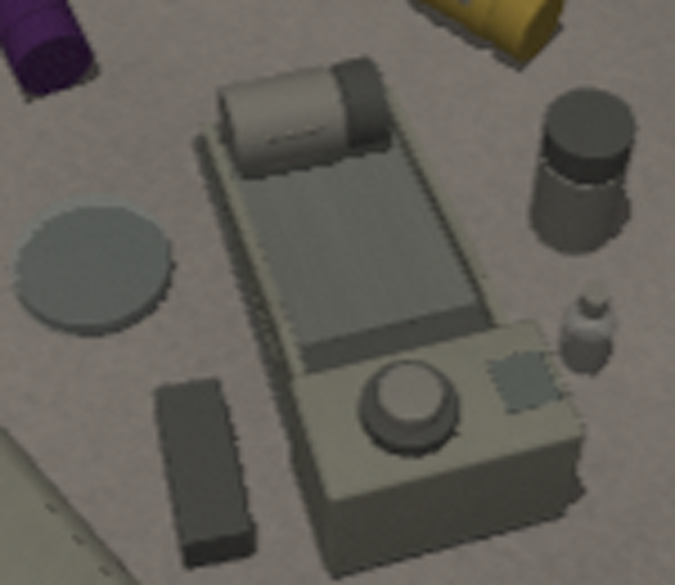

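Both crops confirm it: a white body with a grey cap lies across the ramp foot, with its cap toward +y, and the key is on the housing. Next I triangulate the points and fit the reader's pose.

```bash
cat >geo.py <<'E'
import numpy as np,cv2
from bench import calibration
from scipy.optimize import least_squares
def cam(n):
    c=calibration(n);K=np.array([[c['fx'],0,c['cx']],[0,c['fy'],c['cy']],[0,0,1.]])
    return K,np.array(c['rvec'],float),np.array(c['tvec'],float)
def proj(n,P):
    K,r,t=cam(n);return cv2.projectPoints(np.array(P,float).reshape(-1,1,3),r,t,K,None)[0][:,0]
def tri(a,b):
    M=[K@np.c_[cv2.Rodrigues(r)[0],t] for K,r,t in(cam("top"),cam("scene"))]
    X=cv2.triangulatePoints(M[0],M[1],np.array(a,float).reshape(2,1),np.array(b,float).reshape(2,1))[:,0];return X[:3]/X[3]
E
python3 - <<'E'
from geo import *
T=lambda p:(np.array(p)+.5)/4.5-.5+[225,125]
S=lambda p:(np.array(p)+.5)/4.5-.5+[250,190]
pts={'b-':((143.5,-65,80),(140,50),(333,500)),'f-':((73.5,-65,80),(243,98),(293,375)),
'f+':((73.5,65,80),(158,290),(537,320)),'b+':((143.5,65,80),(50,242),(580,437)),'key':((110,-15,98),(144,135),(410,388))}
for k,(m,a,b) in pts.items(): print(k,tri(T(a),S(b)).round(1),m)
def W(p,m):
    m=np.array(m,float).reshape(-1,3);c,s=np.cos(p[2]),np.sin(p[2])
    return np.c_[p[0]+c*m[:,0]-s*m[:,1],p[1]+s*m[:,0]+c*m[:,1],m[:,2]+p[3]]
m=[v[0] for v in pts.values()];a=np.array([T(v[1]) for v in pts.values()]);b=np.array([S(v[2]) for v in pts.values()])
for use in("both","top","scene"):
    f=lambda p:np.r_[(proj("top",W(p,m))-a).ravel()*(use!="scene"),(proj("scene",W(p,m))-b).ravel()*(use!="top"),(p[3]*.3)]
    r=least_squares(f,[600,50,1.2,0]);print(use,r.x.round(3),np.abs(r.fun).max().round(2))
    if use=="both":
        p=r.x;print(r.fun.round(1))
        q=[(-138,-58,20),(-138,58,20),(35,-51,41),(35,51,41),(-115,0,65),(48.5,0,63)]
        print(W(p,q).round(1)); print(((proj("top",W(p,q))-[225,125])*4.5).round(0).tolist());print(((proj("scene",W(p,q))-[250,190])*4.5).round(0).tolist())
E
```

```text
b- [696.3 178.6  73.2] (143.5, -65, 80)
f- [666.1 117.5  75.9] (73.5, -65, 80)
f+ [553.7 170.7  74.3] (73.5, 65, 80)
b+ [584.6 231.9  73.4] (143.5, 65, 80)
key [639.9 171.1 102.2] (110, -15, 98)
both [578.057  77.461   1.124  -3.518] 2.05
[-0.8 -0.7  0.5 -0.8 -1.6  1.7 -2.1  1.5  0.6  1.2 -1.8 -0.2 -1.7 -0.1
 -0.6 -1.   1.1 -0.7 -0.7  1.3 -1.1]
[[570.7 -72.1  16.5]
 [466.1 -21.9  16.5]
 [639.2  87.   37.5]
 [547.2 131.1  37.5]
 [528.3 -26.2  61.5]
 [599.  121.2  59.5]]
[[569.0, 265.0], [491.0, 442.0], [300.0, 155.0], [229.0, 310.0], [496.0, 329.0], [239.0, 216.0]]
[[201.0, 125.0], [389.0, 86.0], [290.0, 345.0], [475.0, 302.0], [307.0, 85.0], [393.0, 321.0]]
top [580.056  74.957   1.133  -1.632] 1.63
scene [577.     79.624   1.117  -2.026] 1.9
```

The fit gives the reader at about (578, 77) with yaw 1.124, and heights agree within about 5 mm. Corner residuals reach 2 px, so I refine with the wrist camera.

```bash
cat >>geo.py <<'E'
from scipy.spatial.transform import Rotation as Ro
def W(p,m):
    m=np.array(m,float).reshape(-1,3);c,s=np.cos(p[2]),np.sin(p[2])
    return np.c_[p[0]+c*m[:,0]-s*m[:,1],p[1]+s*m[:,0]+c*m[:,1],m[:,2]+p[3]]
def quat(yaw,flip=1):
    x=np.array([-np.sin(yaw),np.cos(yaw),0])*flip;z=np.array([0,0,-1.])
    return Ro.from_matrix(np.c_[x,np.cross(z,x),z]).as_quat()
E
python3 - <<'E'
from geo import *;from bench import *
import pickle
p=[578,77.5,1.124,0]
for f in(1,-1):
    for q in((-190,0,60),(0,0,60),(110,-15,110),(-60,0,330)):
        j=inverse_kinematics(W(p,[q])[0],quat(p[2],f));print(f,q,None if j is None else np.round(j,2))
for f in(1,-1):
  try: goto(W(p,[(-40,0,330)])[0],quat(p[2],f));break
  except MotionError as e:print(f,e)
D=[]
for i,q in enumerate([None,(-80,0,330),(20,0,330)]):
    if q: move_l(W(p,[q])[0])
    sleep(.3); D.append((cam("wrist"),read_camera("wrist"))); cv2.imwrite(f"pics/w{i}.png",D[-1][1][:,:,::-1])
    print(D[-1][0][2], [proj("wrist",W(p,[m]))[0].round(0).tolist() for m in((-138,0,20),(143.5,0,80))])
pickle.dump(D,open("w.pkl","wb"));s=read_state();print(f,s["clock"],s["position"],s["tcp_rot"],quat(p[2],f))
E
```

```text
1 (-190, 0, 60) [ 1.17  0.35 -1.17  1.95  0.37  1.08  2.54]
1 (0, 0, 60) [ 0.74  0.59 -1.18  1.76  0.59  1.19  2.08]
1 (110, -15, 110) [ 0.5   0.71 -1.18  1.51  0.67  1.37  1.96]
1 (-60, 0, 330) [ 0.92  0.23 -1.19  1.46  0.21  1.59  2.44]
-1 (-190, 0, 60) [ 0.68  0.19 -0.59  1.96  0.12  1.03 -0.41]
-1 (0, 0, 60) [ 0.54  0.44 -0.87  1.77  0.37  1.11 -0.9 ]
-1 (110, -15, 110) [ 0.43  0.63 -1.03  1.51  0.55  1.32 -1.11]
-1 (-60, 0, 330) [ 0.63  0.14 -0.8   1.47  0.1   1.57 -0.61]
[ 488.24279223 -339.39957357  417.37660749] [[325.0, 94.0], [325.0, 283.0]]
[ 488.26987145 -301.37786363  428.60098928] [[324.0, 121.0], [324.0, 305.0]]
[ 488.39662813 -396.69306354  400.44480885] [[325.0, 50.0], [325.0, 248.0]]
1 4.925 [586.64495385  94.80851018 330.12170218] [ 2.22092026e-01  9.75025674e-01 -2.03296265e-04  1.62744850e-04] [0.22154462 0.97515024 0.         0.        ]
```

```bash
python3 - <<'E'
import cv2
for i,(r,h) in enumerate([(80,230),(105,230),(35,235)]):
    a=cv2.imread(f"pics/w{i}.png")[r:r+h,220:430]; cv2.imwrite(f"pics/wc{i}.png",cv2.resize(a,None,fx=2.5,fy=2.5,interpolation=2))
E
```

```text
(no output)
```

View pics/wc1.png

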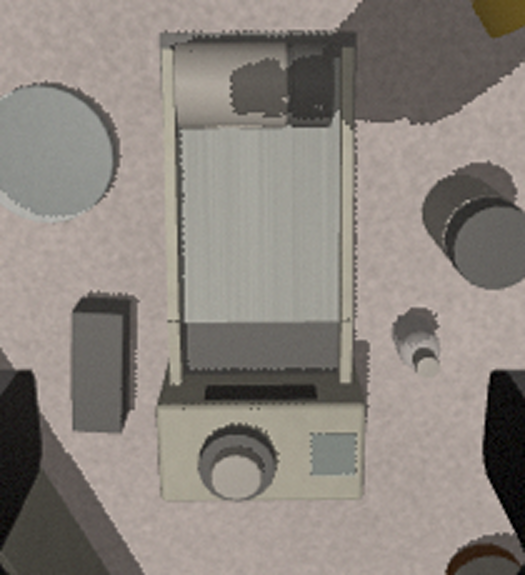

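View pics/wc2.png

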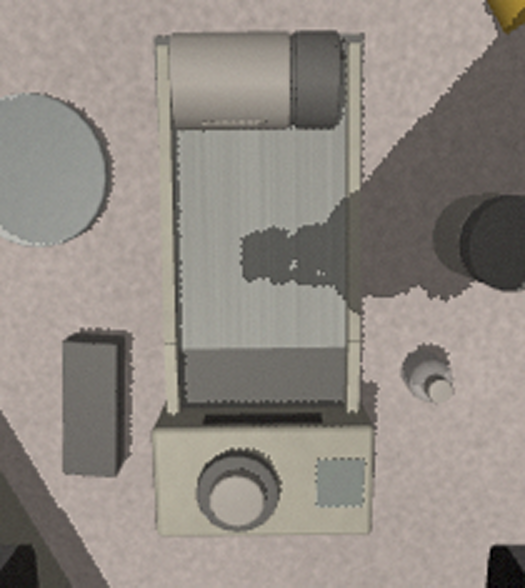

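The wrist views show the pot across the foot against the lip, nearly square to the reader. The housing is at crop rows 404–498 and 428–533, the key at (236,477) and (238,500), and the crest at rows 322 and 348. I refit with these points.

```bash
python3 - <<'E'
from geo import *;import pickle
D=pickle.load(open("w.pkl","rb"))
m=np.array([(73.5,-65,80),(73.5,65,80),(143.5,65,80),(143.5,-65,80),(110,-15,98),(35,0,41)],float)
c={1:[(161,404),(363,404),(361,498),(161,498),(236,477),(260,322)],2:[(155,428),(373,428),(371,533),(156,533),(238,500),(262,348)]}
o={1:105,2:35}
pr=lambda i,P:cv2.projectPoints(P.reshape(-1,1,3),D[i][0][1],D[i][0][2],D[i][0][0],None)[0][:,0]
px={i:(np.array(c[i])+.5)/2.5-.5+[220,o[i]] for i in c}
def f(p,z=None,i=(1,2)): return np.concatenate([(pr(k,W(p,m))-px[k]).ravel() for k in i])
r=least_squares(f,[578,77,1.12,0]);print(r.x.round(3));print(r.fun.reshape(2,-1,2).round(1).tolist())
r2=least_squares(lambda q:f([*q,0]),[578,77,1.12]);print(r2.x.round(3),np.abs(r2.fun).max())
p=[*r2.x,0]
# pot: rear silhouette/front silhouette, ends, and axis
for i in(1,2):
    q=np.array([(-138,-58,20),(-138,58,20),(-115,-45,40),(-115,45,40),(-90,0,40)],float);print(((pr(i,W(p,q))-[220,o[i]])*2.5).round().tolist())
# triangulate
for k in range(6):
    M=[D[i][0][0]@np.c_[cv2.Rodrigues(D[i][0][1])[0],D[i][0][2]] for i in(1,2)]
    X=cv2.triangulatePoints(M[0],M[1],px[1][k][:,None],px[2][k][:,None])[:,0];print(m[k],(X[:3]/X[3]).round(1))
E
```

```text
[580.439  82.13    1.128  -7.474]
[[[-1.7, -0.5], [0.9, -0.6], [0.1, 0.5], [0.1, 0.6], [0.3, -2.7], [0.4, -0.3]], [[-0.9, 0.1], [0.4, -0.2], [-0.5, 1.4], [0.7, 1.7], [-0.1, -1.0], [0.4, 0.9]]]
[578.916  79.078   1.127] 2.3518135252737693
[[165.0, 43.0], [355.0, 43.0], [184.0, 85.0], [336.0, 84.0], [260.0, 127.0]]
[[160.0, 42.0], [362.0, 41.0], [180.0, 81.0], [342.0, 80.0], [261.0, 128.0]]
[ 73.5 -65.   80. ] [667.6 120.3  77.1]
[73.5 65.  80. ] [554.3 175.3  75.4]
[143.5  65.   80. ] [581.6 234.8  78.3]
[143.5 -65.   80. ] [697.4 178.4  79.9]
[110. -15.  98.] [639.3 171.8 103.2]
[35.  0. 41.] [594.7 110.7  42. ]
```

Wrist and fixed cameras agree: the reader is at about (578.8, 79, yaw 1.127), with the key at (639.5, 171.6). I push with two slightly spread fingertips using the flipped wrist, which leaves more joint margin.

```bash
cat >>geo.py <<'E'
P=[578.8,79,1.127,0]
def R(x,y,z): return W(P,[(x,y,z)])[0]
def inreader(w):
    d=np.array(w)-[P[0],P[1],0];c,s=np.cos(P[2]),np.sin(P[2]);return np.array([c*d[0]+s*d[1],-s*d[0]+c*d[1],d[2]]).round(1)
E
python3 - <<'E'
from geo import *;from bench import *
q=quat(P[2],-1)
goto(R(-60,0,300),q); grip(30,20)
move_l(R(-180,0,160),200); move_l(R(-180,0,39),100)
s=read_state();print(s["clock"],inreader(s["position"]),s["grip_width"],s["force"].round(2))
print(move_l(R(-155,0,39),25,stop_force=6)); 
cv2.imwrite("pics/s1.png",cv2.resize(read_camera("scene")[170:330,240:420,::-1],None,fx=3,fy=3,interpolation=2))
cv2.imwrite("pics/wr1.png",read_camera("wrist")[:,:,::-1])
a=cv2.imread("pics/s1.png");b=cv2.imread("pics/wr1.png");b=cv2.resize(b,None,fx=.4,fy=.4)
o=np.zeros((480,540+256,3),np.uint8);o[:a.shape[0],:540]=a;o[:b.shape[0],540:]=b;cv2.imwrite("pics/m1.png",o)
s=read_state();print(s["clock"],inreader(s["position"]),s["force"].round(2))
E
```

```text
10.3583 [-179.8   -0.6   39.7] 29.889652624610154 [ 0.2  -0.03  0.2 ]
False
11.6083 [-155.3   -0.    39. ] [-0.87  1.02  0.3 ]
```

View pics/m1.png

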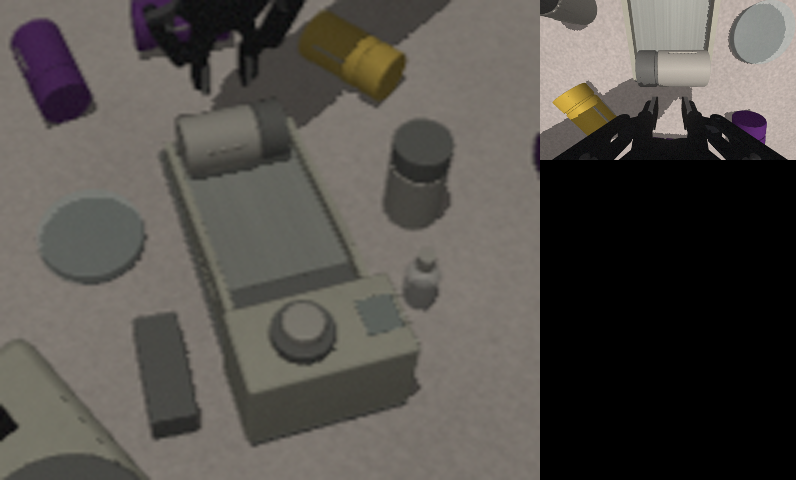

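```bash
python3 - <<'E'
from geo import *
for q in((-144,15,28),(-144,-15,28),(-166,15,28),(-144,15,50),(-144,15,60),(-115,0,65),(-140,0,40)): print(q,((proj("scene",[R(*q)])[0]-[240,170])*3).round().tolist(),(proj("wrist",[R(*q)])[0]).round().tolist())
b=cv2.imread("pics/wr1.png");cv2.imwrite("pics/wr1c.png",cv2.resize(b[80:,140:500],None,fx=1.6,fy=1.6))
E
```

```text
(-144, 15, 28) [242.0, 115.0] [300.0, 214.0]
(-144, -15, 28) [209.0, 122.0] [348.0, 214.0]
(-166, 15, 28) [235.0, 97.0] [300.0, 247.0]
(-144, 15, 50) [242.0, 99.0] [297.0, 227.0]
(-144, 15, 60) [242.0, 91.0] [295.0, 234.0]
(-115, 0, 65) [235.0, 115.0] [324.0, 182.0]
(-140, 0, 40) [227.0, 113.0] [324.0, 214.0]
```

View pics/wr1c.png

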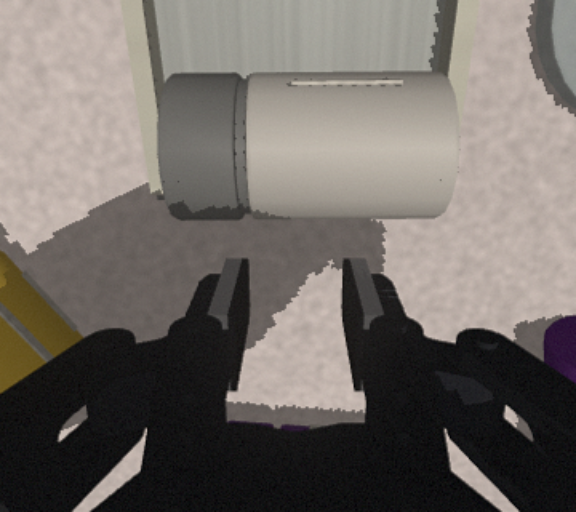

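```bash
python3 - <<'E'
from geo import *
def t2(a,b):
    M=[K@np.c_[cv2.Rodrigues(r)[0],t] for K,r,t in(cam("wrist"),cam("scene"))]
    X=cv2.triangulatePoints(M[0],M[1],np.array(a,float).reshape(2,1),np.array(b,float).reshape(2,1))[:,0];return inreader(X[:3]/X[3])
for wr,sc in(((248,258),(242,85)),((343,258),(208,92))):
    print(t2(np.array(wr)/1.6+[140,80],np.array(sc)/3+[240,170]))
K,r,t=cam("wrist");print(inreader(-cv2.Rodrigues(r)[0].T@t))
E
```

```text
[-144.6   14.5   67.5]
[-145.4  -15.5   66.3]
[-8.310e+01 -2.000e-01  2.058e+02]
```

Wrist and scene together put the visible fingertip edge near z≈65, not the expected 28. I settle this with a gentle touch on the bare bench behind the ramp.

```bash
python3 - <<'E'
from geo import *;from bench import *
move_l(R(-200,0,39),60)
print(move_l(R(-200,0,4),20,stop_force=4)); s=read_state();print(inreader(s["position"]),s["force"].round(2),s["tcp_rot"].round(4),s["grip_width"])
cv2.imwrite("pics/wr2.png",cv2.resize(read_camera("wrist")[80:,140:500,::-1],None,fx=1.1,fy=1.1))
cv2.imwrite("pics/s2.png",cv2.resize(read_camera("scene")[130:290,250:370,::-1],None,fx=3,fy=3,interpolation=2))
a=cv2.imread("pics/wr2.png");b=cv2.imread("pics/s2.png");o=np.zeros((480,800,3),np.uint8);o[:a.shape[0],:a.shape[1]]=a;o[:,400:760]=b;cv2.imwrite("pics/m2.png",o)
for q in((-189,15,0),(-189,15,10),(-189,-15,0)): print(((proj("scene",[R(*q)])[0]-[250,130])*3+[400,0]).round().tolist(),((proj("wrist",[R(*q)])[0]-[140,80])*1.1).round().tolist())
move_l(R(-200,0,39),60);print(read_state()["clock"])
E
```

```text
False
[-2.0e+02 -1.0e-01  4.1e+00] [ 0.1   0.15 -0.68] [ 9.755e-01 -2.201e-01  1.000e-04  0.000e+00] 29.647489028209527
[598.0, 219.0] [175.0, 152.0]
[598.0, 212.0] [173.0, 159.0]
[567.0, 226.0] [230.0, 152.0]
15.2417
```

View pics/m2.png

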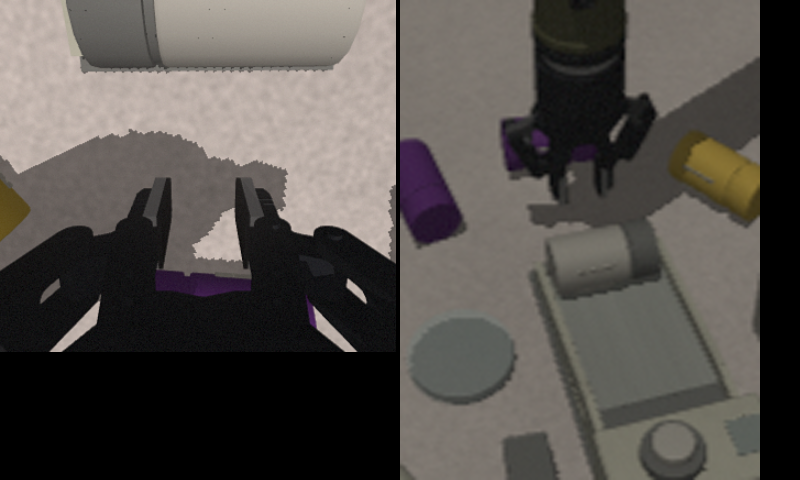

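With the reported TCP at z=4 the bench was still not touched, and the scene shows the tips about 35 mm up. The fingertips really are shorter than stated. I touch down further to measure the offset.

```bash
python3 - <<'E'
from geo import *;from bench import *
try:
    print(move_l(R(-200,0,0),60),move_l(R(-200,0,-45),18,stop_force=3)); s=read_state();print(inreader(s["position"]),s["force"].round(2),s["moment"].round(2))
except MotionError as e: print(e)
move_l(R(-200,0,30),60);s=read_state();print(s["clock"],s["force"].round(2))
E
```

```text
False True
[-200.    -0.   -23.8] [0.1  0.71 5.05] [ 0.05  0.15 -0.  ]
18.4833 [ 0.55 -0.3  -0.25]
```

The bench touch came at reported z ≈ -23.5, so the fingertip is at TCP z + 23.5, which fits the camera triangulation. Now I push with the corrected height.

```bash
python3 - <<'E'
from geo import *;from bench import *
def rep(t):
    s=read_state();print(t,round(s["clock"],1),inreader(s["position"]),s["force"].round(2))
T=lambda x:R(x,0,6.5+max(0,x+151)*np.tan(np.radians(10)))
move_l(R(-185,0,6.5),60);rep("start")
print(move_l(T(-151),25,stop_force=8));rep("contact")
print(move_l(T(-90),25,stop_force=8));rep("part")
cv2.imwrite("pics/s3.png",cv2.resize(read_camera("scene")[170:330,240:420,::-1],None,fx=3,fy=3,interpolation=2))
a=cv2.imread("pics/s3.png");b=cv2.resize(read_camera("wrist")[:,:,::-1],None,fx=.4,fy=.4)
o=np.zeros((480,540+256,3),np.uint8);o[:,:540]=a;o[:b.shape[0],540:]=b;cv2.imwrite("pics/m3.png",o)
E
```

```text
start 19.1 [-184.8    0.2    6.2] [ 0.09  0.3  -0.21]
False
contact 20.6 [-151.2   -0.     6.5] [ 0.66  0.68 -0.6 ]
False
part 23.2 [-90.1  -0.   17.2] [-0.02 -1.27 -0.32]
```

View pics/m3.png

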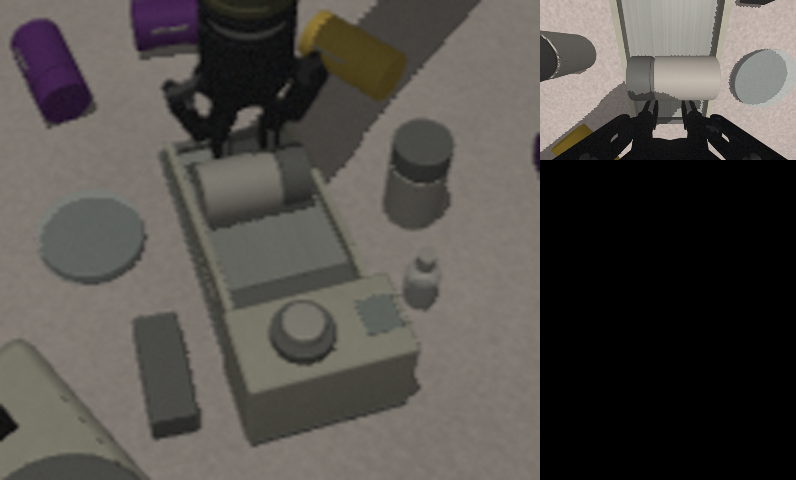

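The pot has rolled up to mid-slope, at (245,185) in the crop. It is straight, and both fingertips are behind it. I continue to the crest and into the seat.

```bash
python3 - <<'E'
from geo import *;from bench import *
def rep(t):
    s=read_state();print(t,round(s["clock"],1),inreader(s["position"]),s["force"].round(2))
T=lambda x:R(x,0,6.5+max(0,x+151)*np.tan(np.radians(10)))
print(move_l(T(-8),30,stop_force=8));rep("crest")
print(move_l(R(15,0,T(-8)[2]+1.5),12,stop_force=4));rep("seat")
cv2.imwrite("pics/s4.png",cv2.resize(read_camera("scene")[170:330,240:420,::-1],None,fx=3,fy=3,interpolation=2))
cv2.imwrite("pics/w4.png",read_camera("wrist")[:,:,::-1])
a=cv2.imread("pics/s4.png");b=cv2.resize(cv2.imread("pics/w4.png")[:300,200:456],None,fx=1,fy=1)
o=np.zeros((480,540+256,3),np.uint8);o[:,:540]=a;o[:b.shape[0],540:]=b;cv2.imwrite("pics/m4.png",o)
E
```

```text
False
crest 26.3 [-8.1 -0.  31.7] [ 0.2  -0.19  0.16]
True
seat 28.1 [12.6  0.4 32.5] [ 1.11  0.55 -0.25]
```

View pics/m4.png

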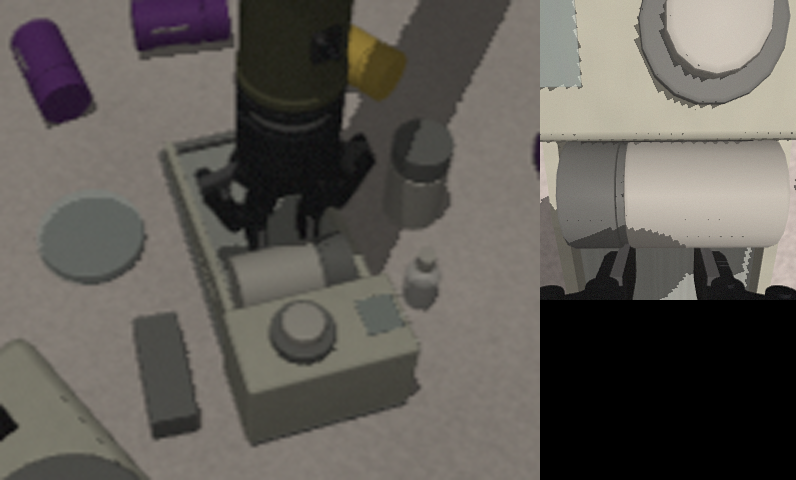

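The stop came at TCP x = 12.6, against 12.5 predicted for a seated pot, and the wrist view shows the pot flat against the backstop. Now I back off and press the key.

```bash
python3 - <<'E'
from geo import *;from bench import *
def rep(t):
    s=read_state();print(t,round(s["clock"],1),inreader(s["position"]),s["force"].round(2))
z=32.5
move_l(R(-25,0,z),40);move_l(R(-25,0,150),150);grip(0,20)
move_l(R(110,-15,130),150);move_l(R(110,-15,90),80);sleep(.2);rep("above")
cv2.imwrite("pics/s5.png",cv2.resize(read_camera("scene")[170:330,240:420,::-1],None,fx=3,fy=3,interpolation=2))
print(move_l(R(110,-15,58),12,stop_force=14));rep("press");sleep(.15);rep("hold")
move_l(R(110,-15,110),60);move_l(R(60,0,250),150);sleep(.3);rep("away")
cv2.imwrite("pics/w5.png",read_camera("wrist")[:,:,::-1])
a=cv2.imread("pics/s5.png");b=cv2.imread("pics/w5.png")[:400,200:456]
o=np.zeros((480,540+256,3),np.uint8);o[:,:540]=a;o[:b.shape[0],540:]=b;cv2.imwrite("pics/m5.png",o)
E
```

```text
above 32.5 [110.4 -15.3  90.7] [-0.29  0.06  0.09]
True
press 34.1 [110.  -15.   72.9] [-0.05 -0.43  5.9 ]
hold 34.2 [110.  -15.   72.8] [-1.14 -1.38  4.45]
away 36.5 [6.000e+01 2.000e-01 2.494e+02] [ 0.23 -0.72  0.02]
```

View pics/m5.png

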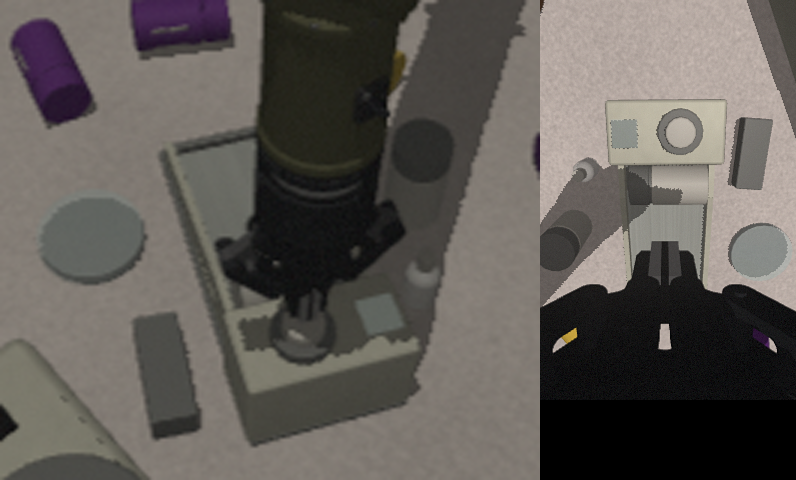

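The pot is still seated and the key is up. After the press the hold force had sagged to about 4.5 N at z = 72.8, so full travel isn't certain. I press once more in small steps, logging force against depth.

```bash
python3 - <<'E'
from geo import *;from bench import *
def rep(t):
    s=read_state();print(t,round(s["clock"],1),inreader(s["position"]),s["force"].round(2));return s["force"][2]
move_l(R(110,-15,110),200);move_l(R(110,-15,83),100);rep("above")
for z in(78,76,74,72.5,71,69.5):
    h=move_l(R(110,-15,z),15,stop_force=25);sleep(.1);f=rep(z)
    if h or f>14: print("hard stop",h);break
move_l(R(110,-15,110),60);move_l(R(60,0,250),150);sleep(.3);rep("away")
for n in("wrist","scene"): cv2.imwrite(f"pics/e_{n}.png",read_camera(n)[:,:,::-1])
a=cv2.imread("pics/e_wrist.png")[:300,200:500];b=cv2.resize(cv2.imread("pics/e_scene.png")[190:320,250:400],None,fx=3.2,fy=3.2)
o=np.zeros((420,780,3),np.uint8);o[:300,:300]=a;o[:416,300:]=b;cv2.imwrite("pics/m6.png",o)
E
```

```text
above 37.8 [109.5 -14.9  82.7] [ 0.27 -0.12  0.91]
78 38.4 [110.3 -15.3  78.4] [ 0.1  -0.26  1.11]
76 38.8 [110.3 -15.3  76.3] [1.71 0.17 2.88]
74 39.2 [110.3 -15.2  74.3] [2.14 0.24 4.  ]
72.5 39.5 [110.3 -15.3  72.8] [2.19 1.32 5.19]
71 39.9 [110.3 -15.3  72.7] [-0.96 -0.37 11.89]
69.5 40.2 [110.3 -15.4  72.5] [-2.57 -2.21 17.71]
hard stop False
away 42.5 [6.000e+01 2.000e-01 2.494e+02] [-0.37  0.39 -0.38]
```

The key hits its hard stop at z = 72.7 after first contact near 78.5, so both presses reached the full 6 mm of travel. My picture limit is used up, so I compare the last wrist image numerically with the previous one from the same pose, then hand in.

```bash
python3 - <<'E'
from bench import *;import cv2,numpy as np
a=cv2.imread("pics/w5.png").astype(int);b=cv2.imread("pics/e_wrist.png").astype(int)
d=np.abs(a-b).max(2)[90:240,300:440];print((d>40).sum(),d.mean())
a=cv2.imread("pics/w4.png")
s=read_state();print(s["clock"],s["force"].round(2));job_done()
E
```

```text
0 2.3075238095238095
42.5917 [0.6  0.01 0.56]
the job is handed in; nothing more can be done
```

I pushed the pot up the ramp with two fingertips at about 25–30 mm/s and eased it over the crest at 12 mm/s. It now sits in the seat against the backstop. I then pressed the start key down and let it come back up, and handed the job in at 42.6 s on the robot's clock.

- **Pot:** the final push stopped on contact at TCP x = 12.6 mm in the reader frame, against 12.5 mm predicted. The wrist picture showed the pot flat against the backstop. After I backed off and pressed the key, it was still seated.
- **Key:** I pressed it twice because the force reading after the first press left full travel uncertain. The second press, in small steps, met a hard stop at z ≈ 72.7 after first contact near 78.5, which is the full 6 mm. The first press had ended at that same depth.
- **Last check:** I had used all 12 picture views, so I compared the final wrist image numerically with the one before the second press. The compared area around the reader showed no change. The arm was clear, with force near zero.

**Disagreements:**
- **Fingertip height:** the stated height did not hold. A touch on the bench showed the tips about 34 mm higher than stated (TCP z + 23.5 at 30 mm opening), and I corrected for that before pushing.
- **Reader fit:** some of the reader points I marked in the images were up to about 2 px off the fitted model.
- **Bystanders:** I saw no bystander move in the pictures, but I did not measure their positions afterwards.

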